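# Pack an order in stack-nest crates and stack the second crate turned end for end

## Robot

A 6-joint arm with a two-finger parallel gripper is mounted at the origin on a cart in front of the work surface, level with it; the furniture and walls round the work are solid. World frame = base frame: x ahead of the robot, y to its left, z up, the work surface at z = 0. Lengths are in m, angles in rad, forces in N, time in s.
With the tool pointing down it reaches from about 0.375 to 0.925 m from the base axis. Payload 5.7 kg.
Tool frame: the origin (TCP) lies on the centre line of the jaws, within the pads' length; the fingertips stand nose_length ahead of it and the grasp point (between the pads) lies 2 mm behind it (nose_length is the distance from the TCP to the fingertips, in m); z points along the fingers, y is the line along which they close (so a half turn about z gives the same grasp; the last joint's range is limited). The gripper opens to 88 mm and grips with 3 to 60 N. Pads are 20 mm wide; open, the fingers measure 115 mm over their backs; the gripper's body (75 mm by 178 mm) begins 61 mm behind the grasp point.
Start: joints at [1.129, 0.359, 1.51, -0, 1.272, -0.115], TCP at [0.193, 0.568, 0.24] pointing down, gripper open.
Joint ranges: [-2.97, 2.97], [-1.01, 2.36], [0.21, 2.38], [-0.96, 4.11], [0.2, 2.71], [-2.98, 2.98]. Speed limits (rad/s): [2.39, 2.39, 3.14, 3.14, 3.14, 3.14].

## Interface

Orientations are given as a rotation vector (axis times angle).
In Python, from cell import sense, get_image, camera_model, close_job, nose_length gives the robot as it stands.
- The arm moves only by the tool drive_tool, never from a script. Its argument "commands" is a list of rows, each a list of 7 numbers: the turn, a rotation vector about the tool's x, y, z in units of 5 degrees (1.0 is 5 degrees), then the shift along the tool's x, y, z in units of 40 mm (1.0 is 40 mm), then the opening, from 0 (shut) to 1 (fully open). A call has 1 to 12 rows; each row is the pose to reach, as a shift and turn from the pose commanded when the call began, along the tool's axes at that moment; what a row does not reach only later rows make up. A row lasts 1/8 s, in which the tool goes at most 62.5 mm and 10.7 degrees, less where a joint would pass 70% of its speed; a pose out of reach is approached as far as the arm can. A call with a gripper value outside its range is refused whole. The fingers move at their own pace and stop on an object; "force" is the grip in N (left out, the last holds). Time passes only in rows, so rows that repeat a pose let the fingers close. It gives the time, the measured TCP pose, the force, the opening and the grip force at its end, in the units of the state.
- sense(): the state, without advancing time (a new reading comes with each control period).
- get_image(name): name is "scene" or "top" or "wrist"; returns the picture (480x640x3 uint8, blue, green, red); there is no depth.
- camera_model(name): a dict with "fovy" (degrees; the focal length in pixels is half the picture's height over the tangent of half this angle, whatever the lens; pixels are square), "cx", "cy" (the principal point, pixels), "origin" and "rotation" of the camera in the world; the wrist camera has in their place "mount" (4x4, takes a point from camera to tool coordinates, whose origin is the TCP and whose axes are the flange's). Camera axes: x right, y up, looking along -z (the intrinsics and any distortion apply to the point x, -y, -z); pixel columns grow to the right and rows downward; lengths in m; the calibration is good to about 2 mm. A picture is of the moment at which its call begins: read the wrist's pose just before it. camera_model takes no time and is no camera call.
- close_job(): hands the job in; it is judged then, once.
The state is a dict: "clock": time; "q": joint angles; "joint_velocities": joint speeds; "joint_efforts": joint torques, N m; "eef_pos": TCP position; "ee_rot": TCP orientation; "wrist_force": force on the tool from outside, world axes, zero at the start; "torque": the same for the moment, N m; "opening": opening from 0.0 (shut) to 1.0 (fully open); "finger_force": force on a finger pad.
Only numpy, scipy, OpenCV 4.12 (cv2) and the standard library are available. Lean on these libraries where they do the work, as an engineer would, in place of code of your own. Each camera call takes 0.05 s, during which the arm holds its last target. There are 200 camera calls.

## Task

Finish packing this cheese order: put the yellow pear-shaped cheese into the empty bay of the blue crate that already holds a brown cheese brick. Then lift the upper crate out of the nested pair, turn it end for end against the packed crate, with its white end over the packed crate's blue end, so that it stands with its feet on that crate's rim instead of nesting down onto the cheese, and set it down gently until it sits level in its seats. Last, put the butter from the white slab into either bay of that top crate; leave the other crate and the other goods where they are.

Things in the scene. Friction and masses are not known exactly. Their poses are not given: they have to be found in the camera images.
- packed_crate: Lower crate of the order: blue stack-nest crate standing alone on the deck, a cheese brick in one bay; loose, 0.3 kg empty. Origin: centre of its underside; x along its length towards its white end rim (the other end rim is blue), y across, z up. Over the rim 250 (x) x 162 (y) mm, 86 high at the raised edge; walls 2.5 thick, flaring 8 mm outward from floor to rim; floor 3 thick.
- packed_crate_free_bay (a point): Floor centre of the packed crate's blue-end bay, at (-61, 0, 3) mm in the crate's axes. This bay is empty; the brick is in the other, mirrored one. Bay: 89 mm (x) by 100 mm (y) at the floor, 100 x 118 at the rim; small stop ribs 45 mm high stand at its outer corners (8 mm in from the end wall, y = +-39). A bridge across the crate's middle parts the bays.
- packed_crate_seat (a point): Where the underside centre of a crate stacked on the packed crate belongs: (0, 0, 82) mm in the packed crate's axes, level with the rim's ledges. The stacked crate must be turned half a turn from the packed one; its four feet then stand on the ledges, held by low bumps and the raised rim edge with about 2.5 mm of play in x and 3 mm in y. The same way round it nests: its underside only 45 mm up.
- top_crate_bar (a point): Middle of the grip bar across the middle of the crate to be stacked on top, 65 mm above its underside; axes are the crate's (x to its white end, z up). The bar is level, 16 mm thick (gripped across x), 114 mm long (y), 53 to 80 mm above the underside; below it the bridge widens to 22 mm thick at 50 mm up. At 82 mm is the rim's ledge, at 86 its raised edge. Free space of 85 mm on either side of the bar.
- top_crate: The crate to be stacked on top, same model as the packed crate, 0.3 kg; origin at the centre of its underside, x towards its white end. At the start it is nested in the spare crate, the same way round, its underside 45 mm above the deck; lifted straight up by 60 mm it is clear. Its feet are off centre: two columns on each long side, at x = +84 and -36 mm.
- top_crate_bay_white (a point): Floor centre of the top crate's white-end bay, at (61, 0, 3) mm in that crate's axes; size as in the packed crate.
- top_crate_bay_blue (a point): Floor centre of the top crate's blue-end bay, at (-61, 0, 3) mm in that crate's axes; size as in the packed crate.
- top_crate_white_end (a point): Middle of the top crate's white end rim, at (120, 0, 86) mm in that crate's axes.
- spare_crate: The empty crate in which the top crate is nested at the start. Same model as the packed crate; origin at the centre of its underside, x to its white end. Stays where it is.
- pear_mid (a point): Centre of the yellow pear-shaped cheese, half-way up; 58 mm in diameter at the belly, 73 mm high, standing upright on the deck; 0.26 kg.
- pear_cheese: The same cheese; origin at the centre of its underside.
- butter_mid (a point): Centre of the small yellow piece of butter, 45 (x) x 63 (y) x 22 mm, lying flat on the white slab; 0.06 kg.
- butter: The same butter; origin at the centre of its underside.
- brick_mid (a point): Centre of the brown cheese brick, 53 x 82 x 38 mm, that lies in the packed crate's white-end bay and stays there.
- slab: White slab of cheese under the butter, 104 x 144 x 39 mm (the butter rests 35 mm up), origin on its underside, 20 mm off centre; stays.
- small_wheel: Small pale cheese wheel, 101 x 97 x 46 mm, origin under its centre; stays.
- brick: The same brick; its origin lies at its underside near one side.

How it is judged:
By the outcome, as a careful person would: the job done as asked, in the order asked, and still so for the second after the job is handed in, with the robot touching nothing.
It also fails if it takes over 66 s, if anything falls off the work surface, if the arm or the gripper's body presses on something with over 40 N, if the wrist force passes 120 N, or if a joint passes its speed limit or range.

## Working session

There is one attempt and no reset: what is moved stays moved. The work goes in short steps, Python scripts to look and compute and a tool call to move; the robot and the scene stay as the last step left them, time stands still between calls to the robot, and variables do not carry over. Pictures are saved under pics/ and viewed, at most 12 in all, crops included, and the job is handed in when it is done.

Besides the shell and the picture viewer there is one more tool, called after ">>>" as name([rows], argument=value, ...), one row to a line, values as JSON. drive_tool: Moves the arm, as the interface text tells. Its arguments: {"type":"object","properties":{"commands":{"type":"array"},"force":{"type":"number"}},"required":["commands"]}

```bash
ls; mkdir -p pics; python3 - <<'E'
from cell import *
import cv2
print(nose_length if not callable(nose_length) else nose_length())
s=sense();print({k:s[k] for k in('clock','eef_pos','ee_rot','opening')})
for n in('scene','top','wrist'):
    print(n,camera_model(n)); cv2.imwrite(f'pics/{n}0.png',get_image(n))
E
```

```text
pics
0.017
{'clock': 0.0, 'eef_pos': array([0.19234895, 0.56766687, 0.23881682]), 'ee_rot': array([-5.10890069e-01, -3.09930783e+00,  2.74881298e-03]), 'opening': 1.0006255260173003}
scene {'fovy': 44.46768396515036, 'cx': 318.58924347284994, 'cy': 241.98702373740846, 'origin': array([-0.08370363,  0.86511051,  0.57998071]), 'rotation': array([ 0.42125822, -1.40015672, -2.15351146])}
top {'fovy': 52.90928767316453, 'cx': 317.17411702783716, 'cy': 239.0054013662706, 'origin': array([0.43005641, 0.0088997 , 1.22823585]), 'rotation': array([ 0.08047228, -0.08052572, -1.55944868])}
wrist {'fovy': 71.210061403819, 'cx': 320.85768031771215, 'cy': 235.3520533111576, 'mount': array([[ 1.46551506e-05,  9.55054111e-01,  2.96431518e-01,
         8.25835659e-02],
       [ 9.99999998e-01, -3.33509926e-05,  5.80129001e-05,
         2.14398384e-05],
       [ 6.52917441e-05,  2.96431516e-01, -9.55054109e-01,
        -1.44895298e-01],
       [ 0.00000000e+00,  0.00000000e+00,  0.00000000e+00,
         1.00000000e+00]])}
```

View pics/top0.png

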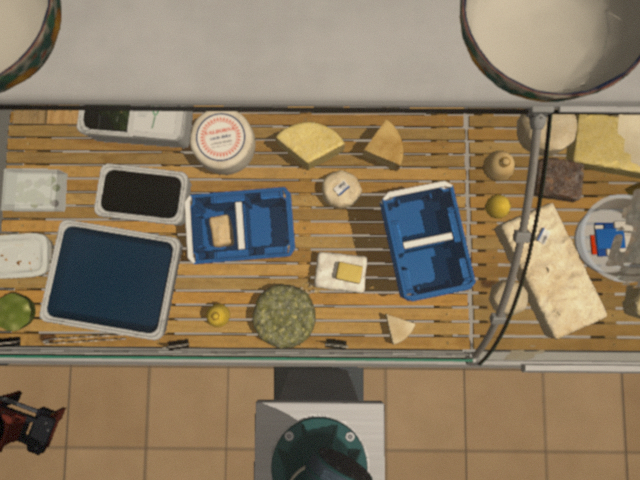

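View pics/scene0.png

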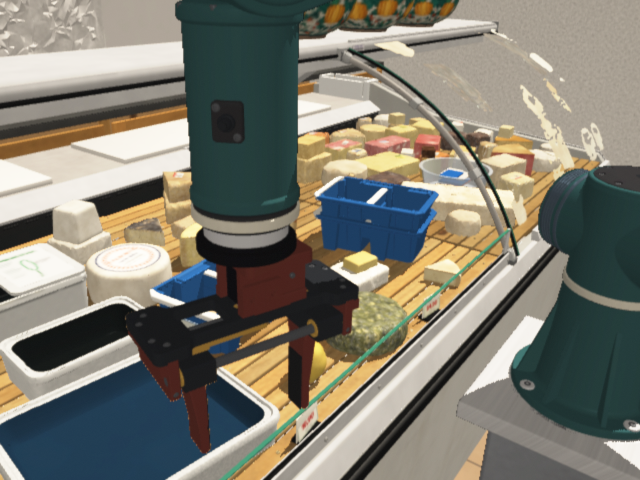

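Top view: packed crate around (240,225), with its white end left and the brick at (220,232). The nested pair is around (428,240), white end at (415,187). The pear is at (218,315) and the butter at (350,271) on the slab. The scene view agrees, and shows a low glass edge in front.

```bash
cat > h.py <<'E'
import numpy as np, cv2
from scipy.spatial.transform import Rotation as R
from cell import *
def cam(n,s=None):
    m=camera_model(n); f=240/np.tan(np.radians(m['fovy']/2))
    if n=='wrist':
        s=s or sense(); M=np.asarray(m['mount']); T=R.from_rotvec(s['ee_rot']).as_matrix()
        return f,m['cx'],m['cy'],T@M[:3,3]+s['eef_pos'],T@M[:3,:3]
    return f,m['cx'],m['cy'],m['origin'],R.from_rotvec(m['rotation']).as_matrix()
def ray(c,uv,z):
    f,cx,cy,o,r=c; uv=np.atleast_2d(uv).astype(float)
    d=np.c_[(uv[:,0]-cx)/f,-(uv[:,1]-cy)/f,-np.ones(len(uv))]@r.T
    return o+d*((z-o[2])/d[:,2])[:,None]
def proj(c,p):
    f,cx,cy,o,r=c; q=(np.atleast_2d(p)-o)@r
    return np.c_[cx+f*q[:,0]/-q[:,2], cy+f*q[:,1]/q[:,2]]
def totool(p,yaw=None):
    "shift in tool axes (units of 40mm) from current TCP to world point"
    s=sense(); return R.from_rotvec(s['ee_rot']).inv().apply(np.asarray(p)-s['eef_pos'])/.04
E
python3 - <<'E'
from h import *
c=cam('top'); im=cv2.imread('pics/top0.png'); hsv=cv2.cvtColor(im,cv2.COLOR_BGR2HSV)
print('tcp proj',proj(c,[[.193,.568,.24],[0,0,.3]]).round())
def comp(mask,x0,y0,x1,y1,name,z):
    m=np.zeros_like(mask); m[y0:y1,x0:x1]=mask[y0:y1,x0:x1]
    n,l,st,ce=cv2.connectedComponentsWithStats(m)
    k=1+np.argmax(st[1:,4]); pts=cv2.findContours((l==k).astype(np.uint8),0,2)[0]
    pts=np.vstack(pts)[:,0]
    w=ray(c,pts,z)
    r=cv2.minAreaRect((w[:,:2]*1000).astype(np.float32))
    print(name,st[k],ce[k].round(1),'rect mm',np.round(r[0]),np.round(r[1]),round(r[2],1), 'cent',ray(c,ce[k],z).round(3))
blue=cv2.inRange(hsv,(100,120,40),(125,255,255))
white=cv2.inRange(hsv,(0,0,170),(180,70,255))
yel=cv2.inRange(hsv,(20,100,120),(35,255,255))
bw=blue|white
comp(bw,180,180,302,270,'packed bw',.086)
comp(white,230,190,250,258,'packed bar',.08)
comp(white,182,185,202,265,'packed white end',.086)
comp(bw,376,175,476,305,'pair bw',.131)
comp(white,398,225,458,252,'pair bar',.125)
comp(white,378,178,456,198,'pair white end',.131)
comp(yel,195,295,240,330,'pear',.04)
comp(yel,325,255,370,288,'butter',.057)
comp(white,305,245,370,296,'slab',.037)
cv2.imwrite('pics/topz.png',cv2.resize(im[170:340,170:490],None,fx=2.5,fy=2.5,interpolation=cv2.INTER_CUBIC))
E
```

```text
tcp proj [[ 35. 406.]
 [319. 526.]]
packed bw [ 192  188  102   75 3703] [240.6 225.7] rect mm [581. 189.] [164. 237.] 5.2 cent [[0.578 0.192 0.086]]
packed bar [236 202   9  47 277] [239.8 225.1] rect mm [581. 196.] [112.  14.] 5.4 cent [[0.58  0.196 0.08 ]]
packed white end [182 185  13  78 377] [187.8 224.4] rect mm [582. 320.] [187.  21.] 5.7 cent [[0.58  0.319 0.086]]
pair bw [ 383  188   92  112 4660] [423.4 247.5] rect mm [ 535. -243.] [237. 169.] 12.2 cent [[ 0.526 -0.233  0.131]]
pair bar [404 233  49  15 290] [427.5 240.2] rect mm [ 544. -245.] [ 14. 113.] 12.1 cent [[ 0.543 -0.244  0.125]]
pair white end [384 181  68  17 351] [418.1 188.5] rect mm [ 662. -221.] [ 17. 158.] 10.2 cent [[ 0.663 -0.223  0.131]]
pear [208 304  22  24 389] [218.6 315.8] rect mm [362. 248.] [51. 55.] 18.9 cent [[0.362 0.248 0.04 ]]
butter [336 262  26  21 420] [348.8 272.2] rect mm [471. -68.] [59. 42.] 78.7 cent [[ 0.471 -0.068  0.057]]
slab [ 316  253   51   40 1150] [338.5 272. ] rect mm [472. -51.] [121.  87.] 83.5 cent [[ 0.472 -0.044  0.037]]
```

View pics/topz.png

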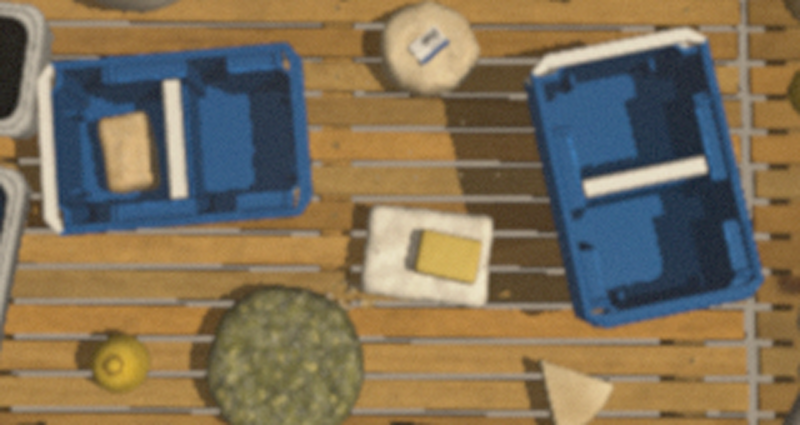

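View pics/wrist0.png

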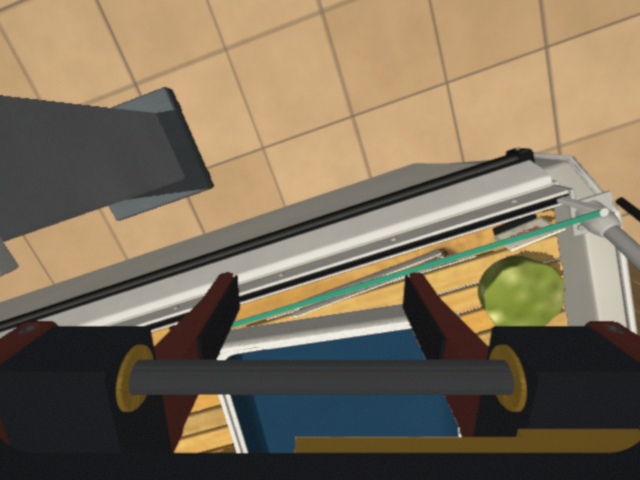

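```bash
python3 - <<'E'
from h import *
T=cam('top');S=cam('scene')
def teal(n,box):
    im=cv2.imread(f'pics/{n}0.png');h=cv2.cvtColor(im,cv2.COLOR_BGR2HSV)
    m=cv2.inRange(h,(70,70,60),(92,255,255)); x0,y0,x1,y1=box
    ys,xs=np.nonzero(m[y0:y1,x0:x1]); return np.c_[xs+x0,ys+y0]
a=teal('top',(60,340,460,370));b=teal('scene',(330,240,500,460)) if 0 else teal('scene',(400,240,500,340))
for p in(a,b): print(len(p),p[np.argsort(p[:,0])][::max(1,len(p)//6)].tolist())
for z in(0,.05,.1,.15,.2):
    wa=ray(T,a,z);wb=ray(S,b,z)
    print(z,'top x',np.median(wa[:,0]).round(3),'scene x',np.median(wb[:,0]).round(3),'y',wb[:,1].min().round(2),wb[:,1].max().round(2))
for z in (.0,.1): print(ray(T,[[218,315],[283,315],[256,315],[310,315]],z).round(3).tolist())
E
```

```text
706 [[60, 355], [115, 357], [177, 357], [248, 357], [316, 358], [378, 359], [458, 360]]
251 [[400, 324], [412, 314], [427, 300], [443, 286], [456, 276], [476, 258], [495, 240]]
0 top x 0.257 scene x 0.321 y -0.47 0.03
0.05 top x 0.264 scene x 0.286 y -0.35 0.1
0.1 top x 0.271 scene x 0.252 y -0.24 0.17
0.15 top x 0.278 scene x 0.217 y -0.12 0.24
0.2 top x 0.285 scene x 0.182 y -0.01 0.31
[[0.362, 0.257, 0.0], [0.363, 0.094, 0.0], [0.363, 0.162, 0.0], [0.364, 0.026, 0.0]]
[[0.367, 0.237, 0.1], [0.369, 0.087, 0.1], [0.368, 0.149, 0.1], [0.369, 0.024, 0.1]]
```

>>> drive_tool([
  [0, 0, 0, -6.58, -6.21, 2.2, 1],
  [0, 0, 0, -6.58, -6.21, 2.2, 1],
  [0, 0, 0, -6.58, -6.21, 2.2, 1],
  [0, 0, 0, -6.58, -6.21, 2.2, 1],
  [0, 0, 0, -6.58, -6.21, 2.2, 1],
  [0, 0, 0, -6.58, -6.21, 2.2, 1],
  [0, 0, 0, -6.58, -6.21, 2.2, 1],
  [0, 0, 0, -6.58, -6.21, 2.2, 1],
  [0, 0, 0, -6.58, -6.21, 2.2, 1],
], force=15)

```text
clock: 1.27
eef_pos: [0.3617, 0.2498, 0.1519]
ee_rot: [0.508, 3.1, 0.001]
wrist_force: [0.1, -0.1, -0.1]
opening: 0.999
finger_force: 0.0
```

```bash
python3 - <<'E'
from h import *
s=sense();c=cam('wrist',s);im=get_image('wrist');cv2.imwrite('pics/w1.png',im)
print(s['clock'],s['eef_pos'],s['ee_rot'])
h=cv2.cvtColor(im,cv2.COLOR_BGR2HSV);m=cv2.inRange(h,(20,100,80),(35,255,255))
p=proj(c,[.362,.248,.04])[0];print('pred',p)
n,l,st,ce=cv2.connectedComponentsWithStats(m)
for k in range(1,n):
    if st[k,4]>800: 
        ct=max(cv2.findContours((l==k).astype(np.uint8),0,2)[0],key=len)[:,0]
        (u,v),r=cv2.minEnclosingCircle(ct); print(st[k],(u,v),r,ray(c,[[u,v],[u-r,v],[u+r,v]],.032).round(4).tolist())
E
```

```text
1.275 [0.36172891 0.24975014 0.15194398] [5.08110767e-01 3.09998294e+00 7.96782229e-04]
pred [318.82241697 239.69492804]
[ 289  200   72   72 3930] (324.414794921875, 235.3514404296875) 36.14186096191406 [[0.3623, 0.2527, 0.032], [0.3528, 0.2244, 0.032], [0.3719, 0.2811, 0.032]]
[ 116  345   36   66 1037] (133.5, 378.0) 34.00377655029297 [[0.4393, 0.0353, 0.032], [0.4289, 0.0046, 0.032], [0.4496, 0.066, 0.032]]
[ 491  345   36   66 1034] (508.5, 378.0) 34.00377655029297 [[0.5536, 0.374, 0.032], [0.5432, 0.3433, 0.032], [0.5639, 0.4048, 0.032]]
[ 296  430  344   22 5618] (467.5, 441.0) 171.79139709472656 [[0.6179, 0.3217, 0.032], [0.5618, 0.1553, 0.032], [0.6741, 0.4882, 0.032]]
```

View pics/w1.png

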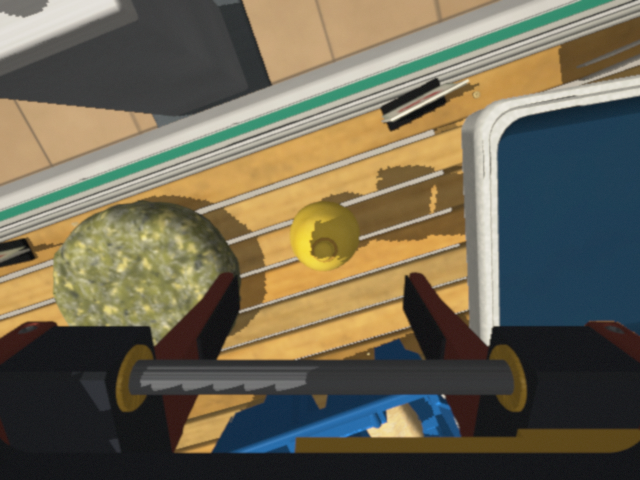

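The wrist view confirms the pear at (324,235), about 60 mm across, centred in the jaws. The green cheese edge at (238,270) clears the finger.

>>> drive_tool([
  [0, 0, 0, 0, 0.04, 1.5, 1],
  [0, 0, 0, 0, 0.04, 3, 1],
  [0, 0, 0, 0, 0.04, 3, 1],
  [0, 0, 0, 0, 0.04, 3, 0.4],
  [0, 0, 0, 0, 0.04, 3, 0.4],
  [0, 0, 0, 0, 0.04, 3, 0.4],
  [0, 0, 0, 0, 0.04, 3, 0.4],
  [0, 0, 0, 0, 0.04, 3, 0.4],
], force=20)

```text
clock: 2.33
eef_pos: [0.3641, 0.2508, 0.0333]
ee_rot: [0.511, 3.097, 0.004]
wrist_force: [-1.4, 1.5, 14.0]
opening: 0.638
finger_force: 20.0
```

>>> drive_tool([
  [0, 0, 0, 0, 0, 0, 0.85],
  [0, 0, 0, 0, 0, 0, 0.85],
  [0, 0, 0, 0, 0, 0.18, 0.85],
  [0, 0, 0, 0, 0, 0.18, 0.4],
  [0, 0, 0, 0, 0, 0.18, 0.4],
  [0, 0, 0, 0, 0, 0.18, 0.4],
  [0, 0, 0, 0, 0, 0.18, 0.4],
], force=20)

```text
clock: 3.2
eef_pos: [0.3624, 0.2498, 0.0243]
ee_rot: [-0.511, -3.099, 0.001]
wrist_force: [0.3, 0.4, -2.8]
opening: 0.631
finger_force: 20.0
```

>>> drive_tool([
  [0, 0, 0, 0, 0, -1.0, 0.4],
  [0, 0, 0, 0, 0, -2.5, 0.4],
  [0, 0, 0, 0, 0, -3.5, 0.4],
  [0, 0, 13.2, -6.2, -0.92, -3.5, 0.4],
  [0, 0, 13.2, -6.2, -0.92, -3.5, 0.4],
  [0, 0, 13.2, -6.2, -0.92, -3.5, 0.4],
  [0, 0, 13.2, -6.2, -0.92, -3.5, 0.4],
  [0, 0, 13.2, -6.2, -0.92, -3.5, 0.4],
  [0, 0, 13.2, -6.2, -0.92, -3.5, 0.4],
  [0, 0, 13.2, -6.2, -0.92, -3.5, 0.4],
  [0, 0, 13.2, -6.2, -0.92, -3.5, 0.4],
  [0, 0, 13.2, -6.2, -0.92, -3.5, 0.4],
])

```text
clock: 4.7
eef_pos: [0.5854, 0.1357, 0.1644]
ee_rot: [-2.114, -2.324, 0.0]
wrist_force: [0.1, 0.6, -3.3]
opening: 0.627
finger_force: 20.0
```

```bash
python3 - <<'E'
from h import *
s=sense();c=cam('wrist',s);im=get_image('wrist');t=cam('top');it=get_image('top')
print(s['clock'],s['eef_pos'],s['ee_rot'],s['opening'],s['finger_force'])
cr=np.array([.580,.196]);ax=np.array([-.094,.9956]);ay=np.array([-.9956,-.094])
pts=[np.r_[cr+a*ax+b*ay,.086] for a in(-.125,0,.125) for b in(-.081,.081)]
for n,cc,i in(('w',c,im),('t',t,it)):
    for p in proj(cc,pts): cv2.circle(i,tuple(int(v) for v in p),3,(0,0,255),1)
it=cv2.resize(it[170:275,170:310],None,fx=2.5,fy=2.5)
im[:it.shape[0],:it.shape[1]]=it
cv2.imwrite('pics/w2.png',im)
E
```

```text
4.7 [0.58539449 0.1356622  0.16442528] [-2.11401565e+00 -2.32377411e+00  4.48715757e-04] 0.6269627813918495 19.99971059442032
```

View pics/w2.png

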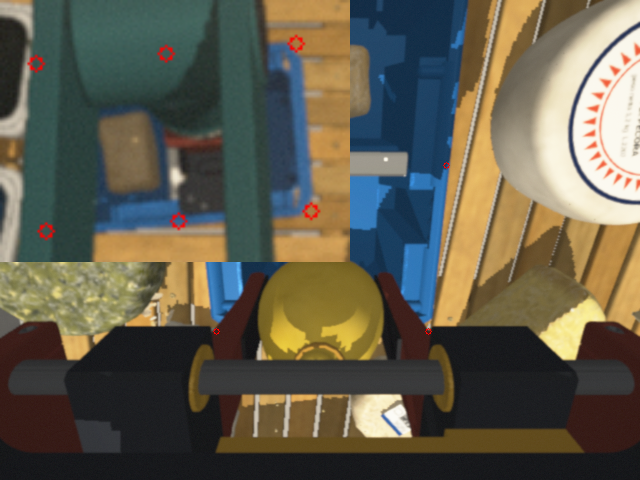

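The pear is held at (320,310), centred over the blue-end bay. The predicted rim corners (216,331) and (429,331) fit the crate, so I'm lowering it.

>>> drive_tool([
  [0, 0, 0, 0, 0, 1.2, 0.4],
  [0, 0, 0, 0, 0, 2.4, 0.4],
  [0, 0, 0, 0, 0, 3.1, 0.4],
  [0, 0, 0, 0, 0, 3.36, 0.4],
  [0, 0, 0, 0, 0, 3.41, 0.4],
  [0, 0, 0, 0, 0, 3.41, 0.4],
])

```text
clock: 5.55
eef_pos: [0.5868, 0.1357, 0.0292]
ee_rot: [2.116, 2.32, 0.002]
wrist_force: [0.5, 1.0, -3.8]
opening: 0.637
finger_force: 20.0
```

>>> drive_tool([
  [0, 0, 0, 0, 0, 0.06, 0.4],
  [0, 0, 0, 0, 0, 0.06, 0.73],
  [0, 0, 0, 0, 0, 0.06, 0.73],
  [0, 0, 0, 0, 0, 0.06, 0.73],
  [0, 0, 0, 0, 0, -0.7, 0.73],
  [0, 0, 0, 0, 0, -2.2, 0.73],
  [0, 0, 0, 0, 0, -7.2, 1],
  [0, 0, 0, 0, 0, -7.2, 1],
  [0, 0, 0, 0, 0, -7.2, 1],
  [0, 0, 0, 0, 0, -7.2, 1],
  [0, 0, 0, 0, 0, -7.2, 1],
])

```text
clock: 6.92
eef_pos: [0.5858, 0.1356, 0.3165]
ee_rot: [2.116, 2.321, 0.002]
wrist_force: [-0.0, 0.6, -0.9]
opening: 0.998
finger_force: 0.0
```

```bash
python3 - <<'E'
from h import *
s=sense();c=cam('wrist',s);im=get_image('wrist')
print(s['clock'],s['eef_pos'],s['ee_rot'],s['opening'],s['joint_velocities'].round(3))
cv2.imwrite('pics/w3raw.png',im);np.savez('w3.npz',**{k:s[k] for k in('eef_pos','ee_rot')})
h=cv2.cvtColor(im,cv2.COLOR_BGR2HSV)
white=cv2.inRange(h,(0,0,150),(180,60,255))
n,l,st,ce=cv2.connectedComponentsWithStats(white)
for k in range(1,n):
    if st[k,4]>500:
        ct=max(cv2.findContours((l==k).astype(np.uint8),0,1)[0],key=len)[:,0]
        for z in(.08,.086):
            r=cv2.minAreaRect((ray(c,ct,z)[:,:2]*1000).astype(np.float32)); print(st[k],np.round(r[0],1),np.round(r[1],1),round(r[2],2))
E
```

```text
6.925 [0.58584127 0.1355717  0.31651087] [2.11619899e+00 2.32062758e+00 1.54330164e-03] 0.9984935865065585 [-0.001  0.035  0.052 -0.001 -0.013  0.001]
[ 47   0  44 326 807] [300.7 132.7] [  3.1 364.4] 0.02
[ 47   0  44 326 807] [305. 134.] [  3.  358.7] 0.02
[229   0   5 223 590] [480.1 218.7] [225.5   2.8] 89.98
[229   0   5 223 590] [481.6 218.7] [222.    2.8] 89.98
[ 236    0  158   38 1481] [560.9 325. ] [157.4  31.3] 7.32
[ 236    0  158   38 1481] [561.1 323.3] [155.   30.8] 7.32
[ 341    0  126  238 3035] [689.7 246.3] [116.6 255.5] 22.95
[ 341    0  126  238 3035] [687.9 245.9] [114.8 251.5] 22.95
[ 520    0  120   46 3650] [828.6 344.1] [121.9  39.2] 5.3
[ 520    0  120   46 3650] [824.7 342.1] [120.   38.6] 5.3
[ 79  10  20 166 598] [331.6 228.1] [162.    3.8] 89.98
[ 79  10  20 166 598] [335.5 227.9] [159.4   3.8] 89.98
[ 427   43  167  197 6643] [763.6 228.9] [217.1 148.7] 34.17
[ 427   43  167  197 6643] [760.7 228.7] [213.7 146.3] 34.17
[ 472   62  108  112 7948] [795.7 249. ] [114.3 112.9] 5.29
[ 472   62  108  112 7948] [792.2 248.5] [112.5 111.1] 5.29
[ 269  145  104   15 1491] [579.5 195.4] [114.4  15.1] 5.27
[ 269  145  104   15 1491] [579.4 195.8] [112.6  14.8] 5.27
[   0  168   29  170 2578] [219.8  30.2] [227.4  34.7] 79.45
[   0  168   29  170 2578] [225.5  33.1] [223.8  34.2] 79.45
[ 238  281   29   79 1477] [510.8 -25.4] [ 35.  114.6] 1.85
[ 238  281   29   79 1477] [511.9 -21.6] [ 34.4 112.8] 1.85
[ 348  308   48   47 1280] [667.9 -24.3] [67.  60.6] 75.62
[ 348  308   48   47 1280] [666.5 -20.5] [66.  59.7] 75.62
```

View pics/w3raw.png

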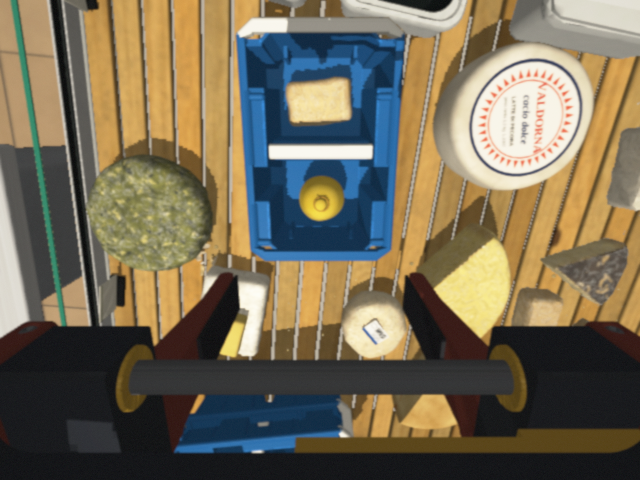

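Packed crate's bar centre at pixel (321,152) → (0.5795, 0.1954), 114×15 mm, yaw 5.3°, matching its given size. The pear stands upright in its bay at (322,200) and the brick is untouched. Next is the nested pair.

>>> drive_tool([
  [0, 0, -1.36, -9.38, -1.92, 0.4, 1],
  [0, 0, -1.36, -9.38, -1.92, 0.4, 1],
  [0, 0, -1.36, -9.38, -1.92, 0.4, 1],
  [0, 0, -1.36, -9.38, -1.92, 0.4, 1],
  [0, 0, -1.36, -9.38, -1.92, 0.4, 1],
  [0, 0, -1.36, -9.38, -1.92, 0.4, 1],
  [0, 0, -1.36, -9.38, -1.92, 0.4, 1],
  [0, 0, -1.36, -9.38, -1.92, 0.4, 1],
  [0, 0, -1.36, -9.38, -1.92, 0.4, 1],
  [0, 0, -1.36, -9.38, -1.92, 0.4, 1],
])

```text
clock: 8.22
eef_pos: [0.5439, -0.2435, 0.2999]
ee_rot: [-1.973, -2.444, -0.0]
wrist_force: [0.5, 0.3, 0.3]
opening: 1.002
finger_force: 0.0
```

```bash
cat > bar.py <<'E'
from h import *
import sys
z=float(sys.argv[1])
s=sense();c=cam('wrist',s);im=get_image('wrist')
print(s['clock'],s['eef_pos'],s['ee_rot'],s['joint_velocities'].round(3))
cv2.imwrite(f'pics/{sys.argv[2]}.png',im)
h=cv2.cvtColor(im,cv2.COLOR_BGR2HSV)
white=cv2.inRange(h,(0,0,150),(180,60,255))
n,l,st,ce=cv2.connectedComponentsWithStats(white)
for k in range(1,n):
    if st[k,4]>500:
        ct=max(cv2.findContours((l==k).astype(np.uint8),0,1)[0],key=len)[:,0]
        r=cv2.minAreaRect((ray(c,ct,z)[:,:2]*1000).astype(np.float32))
        if 95<max(r[1])<130 and min(r[1])<30: print(st[k],np.round(r[0],1),np.round(r[1],1),round(r[2],2),totool([r[0][0]/1e3,r[0][1]/1e3,z]).round(3))
E
python3 bar.py .125 w4
```

```text
8.225 [ 0.5439299  -0.24350345  0.29993797] [-1.97265055e+00 -2.44439881e+00 -1.65657693e-04] [-0.002 -0.003 -0.008 -0.002 -0.    -0.002]
[323   0  32 131 642] [ 529.3 -109.2] [  4.2 104.6] 0.01 [3.363 0.352 4.378]
[352   0  35 131 575] [ 555.  -103.8] [104.4   4. ] 89.97 [3.361 1.008 4.378]
[ 312  161   17  114 1805] [ 542.5 -245.4] [ 15.4 114.8] 11.75 [-0.035 -0.045  4.378]
[104 239  20  83 812] [ 343.8 -354.3] [95.5 17.1] 87.14 [-1.647 -5.475  4.378]
```

>>> drive_tool([
  [0, 0, 0.08, -0.03, -0.04, 1.5, 1],
  [0, 0, 0.08, -0.03, -0.04, 3, 1],
  [0, 0, 0.08, -0.03, -0.04, 4.2, 0.6],
  [0, 0, 0.08, -0.03, -0.04, 4.57, 0.5],
  [0, 0, 0.08, -0.03, -0.04, 4.57, 0.3],
  [0, 0, 0.08, -0.03, -0.04, 4.57, 0.1],
  [0, 0, 0.08, -0.03, -0.04, 4.57, 0.05],
  [0, 0, 0.08, -0.03, -0.04, 4.57, 0.05],
  [0, 0, 0.08, -0.03, -0.04, 4.57, 0.05],
  [0, 0, 0.08, -0.03, -0.04, 4.57, 0.05],
], force=40)

```text
clock: 9.52
eef_pos: [0.5428, -0.2468, 0.1177]
ee_rot: [1.983, 2.435, 0.0]
wrist_force: [1.0, 0.3, 1.7]
opening: 0.181
finger_force: 40.0
```

>>> drive_tool([
  [0, 0, 0, 0, 0, -0.2, 0.05],
  [0, 0, 0, 0, 0, -0.5, 0.05],
  [0, 0, 0, 0, 0, -0.9, 0.05],
  [0, 0, 0, 0, 0, -1.3, 0.05],
  [0, 0, 0, 0, 0, -1.7, 0.05],
  [0, 0, 0, 0, 0, -2.4, 0.05],
  [0, 0, 0, 0, 0, -3.5, 0.05],
  [0, 0, 0, 0, 0, -3.5, 0.05],
  [0, 0, 0, 0, 0, -3.5, 0.05],
])

```text
clock: 10.65
eef_pos: [0.5419, -0.2464, 0.2569]
ee_rot: [-1.984, -2.435, 0.0]
wrist_force: [0.1, -0.8, -3.6]
opening: 0.177
finger_force: 40.0
```

```bash
python3 bar.py 0.2207 w5; python3 - <<'E'
from h import *
cv2.imwrite('pics/s5.png',np.hstack([cv2.resize(get_image('scene')[100:400,100:500],(400,300)),cv2.resize(cv2.imread('pics/w5.png'),(400,300))]))
s=sense();print(s['wrist_force'],s['torque'])
E
```

```text
10.65 [ 0.54186604 -0.24635775  0.25685429] [-1.98352867e+00 -2.43534644e+00  4.27699279e-04] [-0.     0.021  0.024 -0.001  0.002  0.   ]
[ 303  191   36  169 5680] [ 541.4 -249.2] [ 21.  107.9] 11.71 [-0.078 -0.014  0.883]
[-0.21492333  0.48421179 -3.21708129] [-0.0800645   0.0589521  -0.00522126]
```

View pics/s5.png

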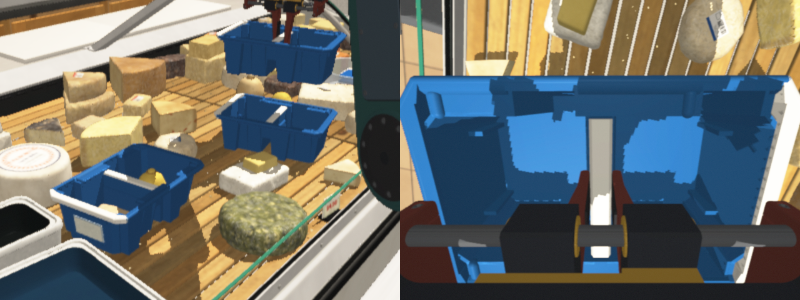

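The top crate hangs level in the gripper and the spare stayed on the deck. I'm carrying it to the packed crate while turning it.

>>> drive_tool([
  [0, 0, 0, 10.63, 3.17, 0, 0.05],
  [0, 0, 0, 10.63, 3.17, 0, 0.05],
  [0, 0, 19.28, 10.63, 3.17, 0, 0.05],
  [0, 0, 19.28, 10.63, 3.17, 0, 0.05],
  [0, 0, 19.28, 10.63, 3.17, 0, 0.05],
  [0, 0, 19.28, 10.63, 3.17, 0, 0.05],
  [0, 0, 19.28, 10.63, 3.17, 0, 0.05],
  [0, 0, 19.28, 10.63, 3.17, 0, 0.05],
  [0, 0, 19.28, 10.63, 3.17, 0, 0.05],
  [0, 0, 19.28, 10.63, 3.17, 0, 0.05],
  [0, 0, 19.28, 10.63, 3.17, 0, 0.05],
  [0, 0, 19.28, 10.63, 3.17, 0, 0.05],
])

```text
clock: 12.25
eef_pos: [0.5795, 0.1952, 0.2553]
ee_rot: [3.138, 0.139, -0.005]
wrist_force: [0.2, 0.2, -2.7]
opening: 0.179
finger_force: 40.0
```

```bash
python3 - <<'E'
from h import *
s=sense();c=cam('wrist',s);im=get_image('wrist');cv2.imwrite('pics/w6.png',im);cv2.imwrite('pics/t6.png',get_image('top'))
cv2.imwrite('pics/s6.png',get_image('scene'))
print(s['clock'],s['eef_pos'],s['ee_rot'],s['q'].round(3),s['wrist_force'].round(1))
a=2*np.degrees(np.arctan2(s['ee_rot'][1],s['ee_rot'][0]))-90;print('yaw',a)
# bar far end from w5 and w6
for f,tc in(('w5',None),('w6',None)):
    i=cv2.imread(f'pics/{f}.png');h=cv2.cvtColor(i,cv2.COLOR_BGR2HSV)
    col=h[150:260,316:330].reshape(110,-1,3).mean(1)
    sat=col[:,1]; k=np.nonzero(sat<90)[0]; v0=150+k[0] if len(k) else None
    m=camera_model('wrist');M=m['mount'];F=240/np.tan(np.radians(m['fovy']/2))
    row=(h[230,250:400,1]<90).nonzero()[0]+250
    for (u,v) in((323,v0),(row.min(),230),(row.max(),230)):
        d=M[:3,:3]@np.array([(u-m['cx'])/F,-(v-m['cy'])/F,-1]);o=M[:3,3]
        p=o+d*((-.008-o[2])/d[2]);print(f,u,v,'tool mm',(p*1000).round(1))
E
```

```text
12.25 [0.57950586 0.19524399 0.25530634] [ 3.13780626  0.13928341 -0.00547965] [ 0.212  0.364  1.462 -0.     1.319  1.694] [ 0.2  0.2 -2.7]
yaw -84.91675667015761
w5 323 189 tool mm [58.4  0.5 -8. ]
w5 302 230 tool mm [40.9 -8.4 -8. ]
w5 339 230 tool mm [40.9  7.4 -8. ]
w6 323 189 tool mm [58.4  0.5 -8. ]
w6 302 230 tool mm [40.9 -8.4 -8. ]
w6 339 230 tool mm [40.9  7.4 -8. ]
```

>>> drive_tool([
  [0, 0, -0.04, -0.02, 0, 1, 0.05],
  [0, 0, -0.04, -0.02, 0, 1.8, 0.05],
  [0, 0, -0.04, -0.02, 0, 2, 0.05],
  [0, 0, -0.04, -0.02, 0, 2, 0.05],
])

```text
clock: 12.9
eef_pos: [0.5796, 0.1953, 0.177]
ee_rot: [3.138, 0.151, -0.002]
wrist_force: [0.3, 0.4, -2.9]
opening: 0.179
finger_force: 40.0
```

```bash
python3 - <<'E'
from h import *
s=sense();a=get_image('scene');w=get_image('wrist');t=get_image('top')
for n,i in(('s7',a),('w7',w),('t7',t)): cv2.imwrite(f'pics/{n}.png',i)
print(s['clock'],s['eef_pos'],s['ee_rot'],s['wrist_force'].round(1))
S=cam('scene');o=np.array([.580,.1955])
A=np.array([-np.sin(np.radians(5.27)),np.cos(np.radians(5.27))]);B=np.array([-A[1],A[0]])
pts=[np.r_[o+x*A+y*B,z] for z in(.086,) for x in(-.125,.125) for y in(-.081,.081)]+[np.r_[o+x*A+y*B,.086+s['eef_pos'][2]-.0727] for x in(-.125,.125) for y in(-.081,.081)]
for p in proj(S,pts): cv2.circle(a,tuple(int(v) for v in p),2,(0,0,255),-1)
c=proj(S,np.r_[o,.1])[0].astype(int);print(c)
x0=max(0,c[0]-150);y0=max(0,c[1]-110)
cv2.imwrite('pics/v7.png',cv2.resize(a[y0:y0+220,x0:x0+300],None,fx=2.6,fy=2.6))
E
```

```text
12.9 [0.57961294 0.19530115 0.17695742] [ 3.13769975e+00  1.50988974e-01 -1.76012557e-03] [ 0.3  0.4 -2.9]
[229 268]
```

View pics/v7.png

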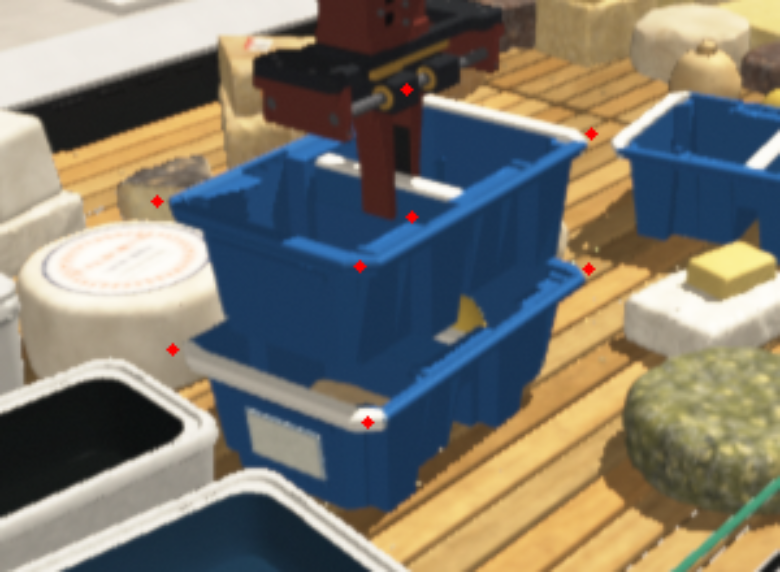

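The white end of the top crate is over the packed crate's blue end. At all the visible corners (e.g. (360,262) and (370,418)), both rims sit equally against the predicted points. Lowering gently.

>>> drive_tool([
  [0, 0, 0.04, -0.025, 0, 0.2, 0.05],
  [0, 0, 0.04, -0.025, 0, 0.35, 0.05],
  [0, 0, 0.04, -0.025, 0, 0.42, 0.05],
  [0, 0, 0.04, -0.025, 0, 0.48, 0.05],
  [0, 0, 0.04, -0.025, 0, 0.5, 0.05],
])

```text
clock: 13.68
eef_pos: [0.5787, 0.1952, 0.1571]
ee_rot: [3.138, 0.145, -0.0]
wrist_force: [0.2, -0.6, -2.4]
opening: 0.178
finger_force: 40.0
```

>>> drive_tool([
  [0, 0, 0, 0, 0, 0.03, 0.05],
  [0, 0, 0, 0, 0, 0.05, 0.05],
  [0, 0, 0, 0, 0, 0.07, 0.05],
  [0, 0, 0, 0, 0, 0.07, 0.05],
])

```text
clock: 14.18
eef_pos: [0.579, 0.1953, 0.1548]
ee_rot: [3.138, 0.145, 0.001]
wrist_force: [-0.3, -0.2, -0.4]
opening: 0.177
finger_force: 40.0
```

>>> drive_tool([
  [0, 0, 0, 0, 0, 0.02, 0.05],
  [0, 0, 0, 0, 0, 0.02, 0.05],
  [0, 0, 0, 0, 0, 0.02, 0.3],
  [0, 0, 0, 0, 0, 0.02, 0.5],
  [0, 0, 0, 0, 0, 0.02, 0.6],
  [0, 0, 0, 0, 0, -1, 0.6],
  [0, 0, 0, 0, 0, -2.5, 0.8],
  [0, 0, 0, 0, 0, -4, 1],
  [0, 0, 0, 0, 0, -4, 1],
  [0, 0, 0, 0, 0, -4, 1],
])

```text
clock: 15.42
eef_pos: [0.5784, 0.1951, 0.3139]
ee_rot: [3.138, 0.145, -0.001]
wrist_force: [-0.8, -0.4, -1.0]
opening: 0.987
finger_force: 0.0
```

```bash
python3 bar.py .162 w8; python3 - <<'E'
from h import *
a=get_image('scene');w=cv2.imread('pics/w8.png');a=a[150:370,80:380]
cv2.imwrite('pics/v8.png',np.hstack([cv2.resize(a,(450,330)),cv2.resize(w[:,60:580],(350,330))]))
E
```

```text
15.425 [0.57839015 0.19513838 0.31390485] [ 3.13809358e+00  1.44535095e-01 -8.90031521e-04] [-0.     0.024  0.032 -0.     0.001  0.   ]
[ 313  159   18  122 2047] [579.2 195.2] [114.5  15.3] 5.13 [ 4.400e-02 -2.000e-03  3.772e+00]
```

View pics/v8.png

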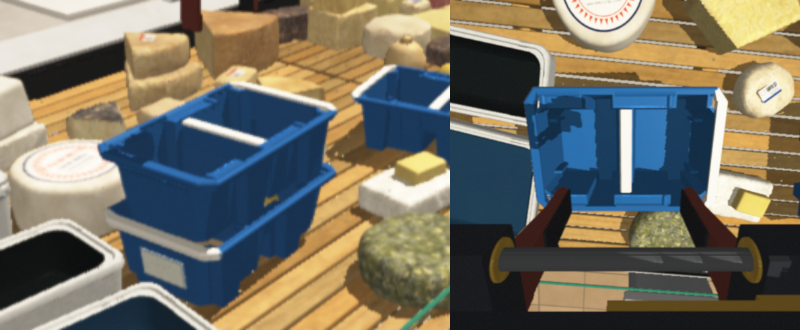

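The crate is seated: its bar is at (0.579,0.195), measuring 114.5×15.3 mm at the expected height of 0.162. Both rims run parallel in the view. Now the butter.

>>> drive_tool([
  [0, 0, 0, -3.28, 6.3, 0, 1],
  [0, 0, -14.7, -3.28, 6.3, 0, 1],
  [0, 0, -14.7, -3.28, 6.3, 0, 1],
  [0, 0, -14.7, -3.28, 6.3, 0, 1],
  [0, 0, -14.7, -3.28, 6.3, 2.85, 1],
  [0, 0, -14.7, -3.28, 6.3, 2.85, 1],
  [0, 0, -14.7, -3.28, 6.3, 2.85, 1],
  [0, 0, -14.7, -3.28, 6.3, 2.85, 1],
  [0, 0, -14.7, -3.28, 6.3, 2.85, 1],
  [0, 0, -14.7, -3.28, 6.3, 2.85, 1],
])

```text
clock: 16.77
eef_pos: [0.4708, -0.0676, 0.1998]
ee_rot: [-2.43, -1.989, 0.001]
wrist_force: [0.2, 0.9, -0.0]
opening: 1.001
finger_force: 0.0
```

```bash
python3 - <<'E'
from h import *
s=sense();c=cam('wrist',s);im=get_image('wrist');cv2.imwrite('pics/w9.png',im)
print(s['clock'],s['eef_pos'],s['ee_rot'],'yaw',2*np.degrees(np.arctan2(s['ee_rot'][1],s['ee_rot'][0]))-90)
h=cv2.cvtColor(im,cv2.COLOR_BGR2HSV);m=cv2.inRange(h,(20,100,80),(35,255,255));m[:,:200]=0;m[:,440:]=0;m[330:]=0
print('pred',proj(c,[.471,-.068,.057])[0])
n,l,st,ce=cv2.connectedComponentsWithStats(m)
for k in range(1,n):
    if st[k,4]>800:
        ct=max(cv2.findContours((l==k).astype(np.uint8),0,1)[0],key=len)[:,0]
        for z in(.057,):
            r=cv2.minAreaRect((ray(c,ct,z)[:,:2]*1000).astype(np.float32)); print(st[k],np.round(r[0],1),np.round(r[1],1),round(r[2],2),totool([r[0][0]/1e3,r[0][1]/1e3,z]).round(2))
E
```

```text
16.775 [ 0.47080827 -0.06755809  0.19982584] [-2.43029177e+00 -1.98905481e+00  1.36718586e-03] yaw -371.4032742865409
pred [322.32983409 227.80073002]
[ 298  192   48   67 3063] [470.4 -66.2] [61.  41.4] 78.61 [ 0.03 -0.02  3.58]
```

View pics/w9.png

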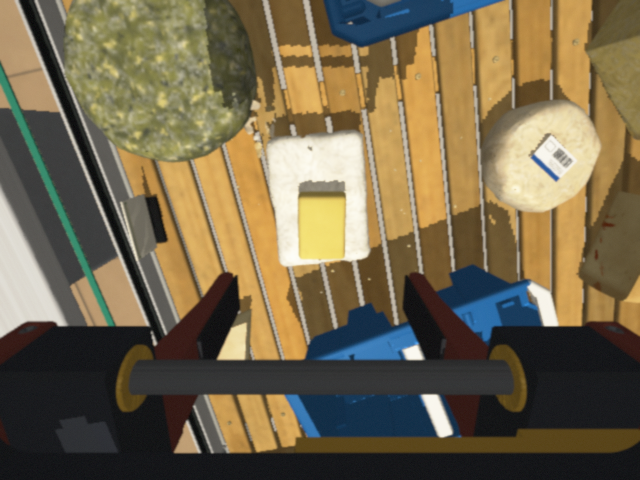

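The butter is at pixel (322,226), centred in the jaws and lined up with them.

>>> drive_tool([
  [0, 0, 0, 0.03, 0, 1.5, 0.7],
  [0, 0, 0, 0.03, 0, 2.8, 0.7],
  [0, 0, 0, 0.03, 0, 3.4, 0.7],
  [0, 0, 0, 0.03, 0, 3.5, 0.7],
  [0, 0, 0, 0.03, 0, 3.5, 0.3],
  [0, 0, 0, 0.03, 0, 3.5, 0.3],
  [0, 0, 0, 0.03, 0, 3.5, 0.3],
  [0, 0, 0, 0.03, 0, 3.5, 0.3],
  [0, 0, 0, 0.03, 0, 2.5, 0.3],
  [0, 0, 0, 0.03, 0, 0.5, 0.3],
  [0, 0, 0, 0.03, 0, -1, 0.3],
  [0, 0, 0, 0.03, 0, -1, 0.3],
], force=15)

```text
clock: 18.32
eef_pos: [0.4739, -0.0672, 0.245]
ee_rot: [2.423, 1.989, 0.007]
wrist_force: [0.2, 0.0, -1.3]
opening: 0.51
finger_force: 15.0
```

>>> drive_tool([
  [0, 0, -3.33, 5.51, 1.8, 0, 0.3],
  [0, 0, -3.33, 5.51, 1.8, 0, 0.3],
  [0, 0, -3.33, 5.51, 1.8, 0, 0.3],
  [0, 0, -3.33, 5.51, 1.8, 0, 0.3],
  [0, 0, -3.33, 5.51, 1.8, 0, 0.3],
  [0, 0, -3.33, 5.51, 1.8, 0, 0.3],
  [0, 0, -3.33, 5.51, 1.8, 0, 0.3],
])

```text
clock: 19.2
eef_pos: [0.5841, 0.1344, 0.24]
ee_rot: [-2.115, -2.322, 0.002]
wrist_force: [-0.5, 0.8, -0.2]
opening: 0.511
finger_force: 15.0
```

>>> drive_tool([
  [0, 0, 0, 0, 0.03, 1.3, 0.3],
  [0, 0, 0, 0, 0.03, 2.4, 0.3],
  [0, 0, 0, 0, 0.03, 2.95, 0.3],
  [0, 0, 0, 0, 0.03, 3.1, 0.3],
  [0, 0, 0, 0, 0.03, 3.1, 0.3],
])

```text
clock: 19.82
eef_pos: [0.5864, 0.135, 0.1169]
ee_rot: [2.115, 2.323, 0.0]
wrist_force: [0.8, -0.4, 0.3]
opening: 0.517
finger_force: 15.0
```

>>> drive_tool([
  [0, 0, 0, 0, 0, 0.08, 0.3],
  [0, 0, 0, 0, 0, 0.08, 0.3],
  [0, 0, 0, 0, 0, 0.08, 0.72],
  [0, 0, 0, 0, 0, 0.08, 0.72],
  [0, 0, 0, 0, 0, 0.08, 0.72],
  [0, 0, 0, 0, 0, -1, 0.72],
  [0, 0, 0, 0, 0, -3, 0.72],
  [0, 0, 0, 0, 0, -5, 0.72],
  [0, 0, 0, 0, 0, -5, 0.72],
  [0, 0, 0, 0, 0, -5, 0.72],
])

```text
clock: 21.08
eef_pos: [0.5881, 0.136, 0.3201]
ee_rot: [2.111, 2.321, 0.008]
wrist_force: [0.2, -0.4, -0.6]
opening: 0.717
finger_force: 0.0
```

```bash
python3 bar.py .162 w10; python3 - <<'E'
from h import *
a=get_image('scene')[150:370,80:380];w=cv2.imread('pics/w10.png')
cv2.imwrite('pics/v10.png',np.hstack([cv2.resize(a,(450,330)),cv2.resize(w[:,60:580],(350,330))]))
s=sense();print(s['wrist_force'],s['opening'])
E
```

```text
21.075 [0.58807991 0.13597664 0.32009138] [2.11055087 2.32073158 0.00812238] [-0.002  0.043  0.079 -0.002 -0.029  0.002]
[ 415    0   48  146 1156] [660.6 271.7] [112.4  25.5] 81.21 [3.208 2.148 3.894]
[ 77  10  21 167 625] [384.  225.2] [129.    3.1] 89.99 [ 2.705 -4.845  3.876]
[ 252  149  131   18 2332] [579.1 195.4] [114.8  14.7] 5.39 [ 1.501 -0.059  3.888]
[-0.7421176   0.30497173 -0.20429503] 0.7162429130325172
```

View pics/v10.png

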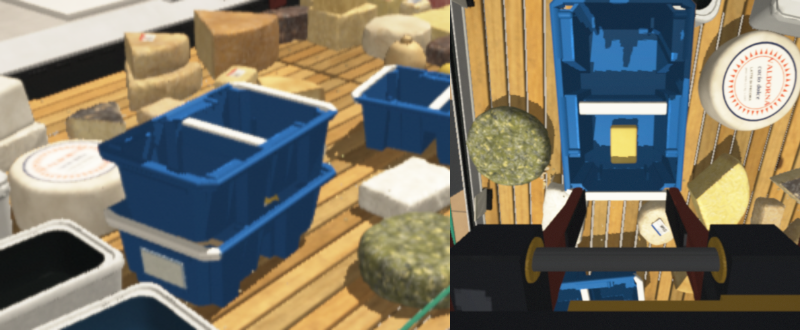

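The butter lies flat in the white-end bay, at (625,143) in the picture. The top crate still sits level on the packed crate, and nothing else has moved.

```bash
python3 -c "
from cell import *
print(close_job())"
```

```text
the job is handed in; nothing more can be done
None
```

The job is handed in at about 21 s on the clock: the pear is in the packed crate's empty bay, the top crate is turned end for end and looks level on that crate's rim, and the butter is in its white-end bay; the judge's verdict was not shown.

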